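# Hold the test-fixture lid open

### The arm

A 6-joint arm with a two-finger parallel gripper is mounted at the origin on the work surface. World frame = base frame: x ahead of the robot, y to its left, z up, the work surface at z = 0. Lengths are in m, angles in rad, forces in N, time in s.
With the tool pointing down it reaches from about 0.35 to 0.875 m from the base axis. Payload 15.5 kg.
Tool frame: the origin (TCP) lies on the centre line of the jaws, within the pads' length; the fingertips stand 17 mm ahead of it and the grasp point (between the pads) lies 2 mm behind it (ctrl.finger_overhang is the distance from the TCP to the fingertips, in m); z points along the fingers, y is the line along which they close (so a half turn about z gives the same grasp; the last joint's range is limited). The gripper opens to 85 mm and grips with 20 to 120 N. Pads are 22 mm wide; open, the fingers measure 114 mm over their backs; the gripper's body (76 mm by 85 mm) begins 54 mm behind the grasp point. The pads swing forward as they close: fully open they stand 13 mm farther back than shut.
Start: joints at [1.054, 0.494, 1.345, -0, 1.302, -0.096], TCP at [0.255, 0.57, 0.248] pointing down, gripper open.
Joint ranges: [-2.91, 2.91], [-0.82, 2.16], [0.22, 2.67], [-1.22, 4.37], [0.12, 2.79], [-3.08, 3.08]. Speed limits (rad/s): [1.89, 1.89, 2.57, 3.01, 3.01, 3.01].

### API

Orientations are given as a unit quaternion [w, x, y, z].
In Python, from cell import ctrl gives the robot as it stands.
- The arm moves only by the tool play_rows, never from a script. Its argument "series" is one flat list of numbers, 7 for each row, row after row: the shift along the tool's x, y, z in shares of 0.6 m (1.0 is 0.6 m), then the turn, a rotation vector about the tool's x, y, z in shares of 180 degrees (1.0 is 180 degrees), then the opening, from 0 (shut) to 1 (fully open). In form: [x, y, z, rx, ry, rz, fingers, x, y, z, rx, ry, rz, fingers, ...]. A call has 1 to 5 rows; each row is the pose to reach, as a shift and turn from the pose commanded when the call began, along the tool's axes at that moment; what a row does not reach only later rows make up. A row lasts 1/12 s, in which the tool goes at most 41.7 mm and 7.16 degrees, less where a joint would pass 70% of its speed; a pose out of reach is approached as far as the arm can. Shift and turn numbers lie between -1 and 1, and a call with a number outside is refused. A call with a gripper value outside its range is refused whole. The fingers move at their own pace and stop on an object; the grip force is fixed at half the most. Time passes only in rows, so rows that repeat a pose let the fingers close. It gives the time, the measured TCP pose, the force, the opening and the grip force at its end, in the units of the state.
- ctrl.state(): the state, without advancing time (a new reading comes with each control period).
- ctrl.snapshot(name): name is "scene" or "top"; returns a dict with "img" (384x512x3 uint8, red, green, blue), "range_z" (384x512 float32, m along the optical axis (not along the pixel's ray), 0 where there is no reading), "fx", "fy", "cx", "cy" (pixels), "k1" (the pictures are not rectified: a ray, as slopes to the right and down, at radius r is drawn at 1 + k1 r^2 times it, then the intrinsics apply), "R" (3x3) and "t" (3): a world point X has camera coordinates R X + t. Camera axes: x right, y down, z forward; pixel columns grow to the right and rows downward; lengths in m; the calibration is good to about 2 mm. A picture is of the moment at which its call begins.
- ctrl.sign_off(): hands the job in; it is judged then, once.
Trained networks look in a picture, given as the dict that the camera call returned (one of the last four; its "shot" number tells which), for a name from the list of things; names that differ only in an ending like _2 or _b are one class to them, and where a whole thing is asked for, a point or a joint stands for the part that bears it (a point fixed in the world has none). Each returns a list of dicts, best first, with "confidence" (0 to 1); they miss things now and then, are a little off and sometimes report something else, mostly with a low value. They report only what shows in the picture. A call takes as long as a camera call. They do not tell look-alikes from the thing itself.
- ctrl.trace(picture, query): "mask" (384x512 bool, what is visible of it) and "rect" ([left, top, right, bottom] in pixels, round what is visible of it).
- ctrl.tip_of(picture, query): "pixel" ([column, row] in pixels: a listed point, or the origin of a listed thing).
The state is a dict: "time_s": time; "joints": joint angles; "qd": joint speeds; "joint_efforts": joint torques, N m; "eef_pos": TCP position; "ee_rot": TCP orientation; "wrist_force": force on the tool from outside, world axes, zero at the start; "ft_torque": the same for the moment, N m; "finger_gap": opening from 0.0 (shut) to 1.0 (fully open); "grip_force": force on a finger pad.
Only numpy, scipy, OpenCV 4.12 (cv2) and the standard library are available. Lean on these libraries where they do the work, as an engineer would, in place of code of your own. Each camera call takes 0.05 s, during which the arm holds its last target. There are 200 camera calls.

### The job

Set the hand valve's lever upright so the fixture's probes drop, and only then lift the circuit-board test fixture's lid by its bar handle to 60 degrees from closed (within 5 degrees) and keep it there for a colleague to take the board out. The lid falls shut if let go, so finish while still holding it still by the bar. Leave the lever upright and do not disturb the other things on the bench.

Things in the scene. Friction and masses are not known exactly. Their poses are not given: they have to be found in the camera images.
- valve: The hand valve, bolted down: dark 80 x 60 x 10 mm foot plate with two upright aluminium cheeks 50 x 14 mm, 55 mm high, and a lever between them. Origin at the centre of its underside; z up; the lever swings in its x-z plane about its own y axis, the pivot lying 45 mm straight above the origin. The valve may stand left or right of the fixture, turned by up to 0.3 rad.
- valve_lever (a joint): Angle of the lever, rad: 0 is upright, negative leans to the valve's -x (towards the robot), positive to its +x; stops at -1.0 and +1.0. Takes 0.5 to 2 N at the grip to move; stays where it is left, no detents. It starts leaning towards the robot by 0.4 to 0.95 rad.
- lever_grip (a point): Centre of the lever's black cylindrical grip, 95 mm from the pivot. The grip is 22 mm in diameter and 44 mm long, along the lever, its far end 117 mm from the pivot; below it a 12 mm steel rod.
- fixture: The circuit-board test fixture, fixed: grey box 200 (x) x 240 (y) mm, 55 mm high with a black rim up to 75 mm, a green board on top, under a hinged lid. Origin at the centre of its underside; z up, -x towards its front, where the lid's bar handle is. Turned by up to 0.2 rad.
- lid (a joint): Opening angle of the lid, rad: 0 closed (as it starts), growing as the front edge rises, stop at 1.4. Aluminium frame with a clear panel, 200 mm from hinge to front edge, 220 mm wide, 12 mm thick, about 0.5 kg; its weight and a light spring shut it from any angle (2 to 5 N to lift it at the bar). 60 degrees is 1.047.
- lid_hinge (a point): Middle of the lid's hinge line, which runs along the fixture's y, 100 mm behind (+x of) the fixture's origin and 77 mm above the table.
- lid_bar (a point): The lid's handle: a round black bar 14 mm in diameter, 120 mm long, 45 mm in front of the lid's front edge, on two 10 mm posts 112 mm apart. This point is the middle of the bar's axis, 245 mm from the hinge line along the lid and 6 mm above it across the lid (83 mm above the table when shut); turns with the lid. 38 mm is free between bar and lid.
- tip_cleaner: Bystander: round steel soldering-tip cleaner, 88 mm across, 60 mm high, loose; it stands in the place left or right of the fixture where the valve is not. Origin: centre of underside.
- board_a: Bystander: loose green circuit board 100 x 80 mm, 14 mm high with its parts, in front of the fixture. Origin: centre of underside.
- board_b: Bystander: loose green circuit board 110 x 90 mm, 14 mm high with its parts, far left. Origin: centre of underside.
- screwdriver: Bystander: loose screwdriver lying across in front of the fixture, under 35 mm high. Origin: under its middle.
- spool: Bystander: grey spool, 60 mm across, 48 mm high, behind right. Origin: centre of underside.
- jar: Bystander: white jar with black cap, 60 mm across, 80 mm high, behind left. Origin: centre of underside.
- parts_tray: Bystander: divided open tray 140 x 100 x 30 mm, far right. Origin: centre of underside.
Not all that is in view belongs to the job. What is shaped like the valve but pink is not meant.

How it is judged:
On the way, in this order (a step that is already met when the one before it is completed fails the run):
1. the lever is set upright while the lid is still shut (value of joint valve_lever between -0.105 and 0.105 rad and value of joint lid below 0.1 rad), for 0.2 s.
2. the lid is lifted off its rest (value of joint lid above 0.3 rad), for 0.1 s.
At the end, for the whole second after the job is handed in: The lid stands still at 60 degrees within 5 degrees (0.960 to 1.134 rad), carried by the robot's fingers on the bar (more than 1 N) and by nothing else; the lever is upright within 6 degrees (0.105 rad); no bystander touches the fixture or lies more than 20 mm from where it was (value of joint valve_lever between -0.105 and 0.105 rad and value of joint lid between 0.96 and 1.134 rad and velocity of joint lid between -0.05 and 0.05 rad/s and contact force between the fingers and lid_c1 above 1 N and contact force between fixture and tip_cleaner below 0.2 N and contact force between fixture and board_a below 0.2 N and contact force between fixture and board_b below 0.2 N and contact force between fixture and screwdriver below 0.2 N and contact force between fixture and spool below 0.2 N and contact force between fixture and jar below 0.2 N and contact force between fixture and parts_tray below 0.2 N and distance of each of tip_cleaner, board_a, board_b, screwdriver, spool, jar, parts_tray from where it was at the start of the episode below 0.02 m); the arm keeps its last pose, push and grip.
It fails at once if the lid is raised (over 0.15 rad) while the lever is not upright (value of joint lid above 0.15 rad and not (value of joint valve_lever between -0.105 and 0.105 rad)).
It fails at once if a bystander is moved by more than 20 mm (distance of any of tip_cleaner, board_a, board_b, screwdriver, spool, jar, parts_tray from where it was at the start of the episode above 0.02 m).
It also fails if it takes over 51 s, if anything falls off the work surface, if the arm or the gripper's body presses on something with over 40 N, if the wrist force passes 120 N, or if a joint passes its speed limit or range.

## Working session

There is one attempt and no reset: what is moved stays moved. The work goes in short steps, Python scripts to look and compute and a tool call to move; the robot and the scene stay as the last step left them, time stands still between calls to the robot, and variables do not carry over. Pictures are saved under pics/ and viewed, at most 10 in all, crops included, and the job is handed in when it is done.

Besides the shell and the picture viewer there is one more tool, called after ">>>" as name(argument=value, ...) on one line, values as JSON. play_rows: Moves the arm, as the interface text tells. Its arguments: {"type":"object","properties":{"series":{"type":"array"}},"required":["series"]}

```bash
mkdir -p pics; ls; cat > h.py <<'E'
import numpy as np, cv2
from cell import ctrl
def ray(p,u,v):
    K=np.array([[p['fx'],0,p['cx']],[0,p['fy'],p['cy']],[0,0,1.]])
    # iterative undistort
    d=np.array([(u-p['cx'])/p['fx'],(v-p['cy'])/p['fy']]);s=d.copy()
    for _ in range(20): s=d/(1+p['k1']*(s@s))
    return np.array([s[0],s[1],1.])
def px2w(p,u,v,z=None):
    R=np.array(p['R']);t=np.array(p['t']);r=ray(p,u,v)
    if z is None:
        return R.T@(r*p['range_z'][int(round(v)),int(round(u))]-t)
    c=-R.T@t;d=R.T@r
    return c+d*(z-c[2])/d[2]
def w2px(p,X):
    c=np.array(p['R'])@np.array(X)+np.array(p['t']);s=c[:2]/c[2];s=s*(1+p['k1']*(s@s))
    return np.array([s[0]*p['fx']+p['cx'],s[1]*p['fy']+p['cy']])
def cloud(p,mask):
    v,u=np.nonzero(mask&(p['range_z']>0))
    s=np.stack([(u-p['cx'])/p['fx'],(v-p['cy'])/p['fy']],1);d=s.copy()
    for _ in range(20): s=d/(1+p['k1']*(s**2).sum(1,keepdims=True))
    z=p['range_z'][v,u][:,None]
    return (np.hstack([s,np.ones_like(z)])*z-np.array(p['t']))@np.array(p['R'])
E
python3 - <<'E'
from h import *
im=[]
for n in ['scene','top']:
    p=ctrl.snapshot(n);im.append(p['img'])
    print(n,p['fx'],p['cx'],p['k1'],(-np.array(p['R']).T@np.array(p['t'])).round(3))
    for q in ['valve','fixture','lever_grip','lid_bar','lid_hinge','tip_cleaner']:
        for r in ctrl.tip_of(p,q)[:3]:
            u,v=r['pixel']; print(q,round(r['confidence'],2),np.round([u,v],1), px2w(p,u,v).round(3))
    cv2.imwrite(f'pics/{n}0.png',cv2.resize(p['img'][:,:,::-1],(800,600)))
print(ctrl.state())
E
```

```text
pics
scene 428.1978188578977 254.1768149891553 -0.09965822894162533 [ 1.292 -0.533  1.113]
valve 0.79 [170.9 248.6] [ 0.53  -0.298  0.01 ]
valve 0.68 [250.4 298.8] [ 0.837 -0.214  0.059]
fixture 0.93 [260.1 226.8] [ 0.672 -0.059  0.088]
fixture 0.46 [234.1 184.8] [ 0.488 -0.027  0.093]
lever_grip 0.58 [254.6 273.2] [ 0.75  -0.136  0.001]
lever_grip 0.44 [152.1 210.5] [ 0.452 -0.301  0.122]
lid_bar 0.73 [238.  185.6] [ 0.491 -0.015  0.084]
lid_bar 0.47 [172.4 248.4] [ 0.533 -0.294  0.011]
lid_bar 0.18 [151.7 211.1] [ 0.457 -0.304  0.126]
lid_hinge 0.84 [281.4 238.4] [ 0.73  -0.021  0.063]
tip_cleaner 0.84 [309.1 158.6] [0.501 0.29  0.043]
tip_cleaner 0.19 [112.9 277.6] [ 0.534 -0.492  0.03 ]
top 470.6872641649825 253.7254124413658 -0.15065799973034832 [ 0.354 -0.012  1.493]
valve 0.66 [315.2 132.8] [ 0.809 -0.199  0.011]
fixture 0.8 [259.3 189.6] [ 0.603 -0.017  0.089]
lever_grip 0.66 [319.  117.1] [ 0.809 -0.191  0.167]
lever_grip 0.5 [351.2 240. ] [ 0.452 -0.289  0.116]
lever_grip 0.43 [263.8 150.8] [ 0.725 -0.029  0.088]
lid_bar 0.96 [257.1 231.2] [ 0.485 -0.012  0.002]
lid_bar 0.4
[... 204 characters left out ...]
0.7, 'joints': array([ 1.05450854e+00,  4.93541420e-01,  1.34550735e+00, -7.93536932e-06,
        1.30254026e+00, -9.54716811e-02]), 'qd': array([-8.50262621e-04, -7.40506911e-05, -1.16094090e-03,  4.94648746e-04,
        4.95738749e-04,  3.54684264e-05]), 'joint_efforts': array([ 4.50150710e-04, -8.81853747e+01, -3.84230661e+01, -1.97489412e-04,
        7.56211211e-04,  1.65293982e-04]), 'eef_pos': array([0.25529162, 0.57046678, 0.24831092]), 'ee_rot': array([4.19312038e-06, 2.08857943e-01, 9.77945990e-01, 5.73519276e-07]), 'wrist_force': array([0.28451259, 0.87659876, 0.63482916]), 'ft_torque': array([0.0394292 , 0.01527599, 0.02614636]), 'grip_force': 0.0, 'finger_gap': 1.000116323169157}
```

View pics/scene0.png

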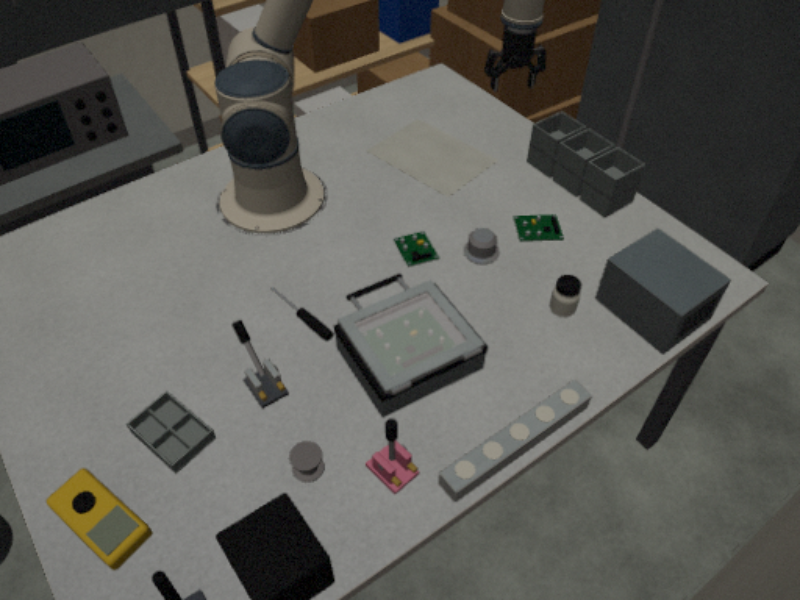

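View pics/top0.png

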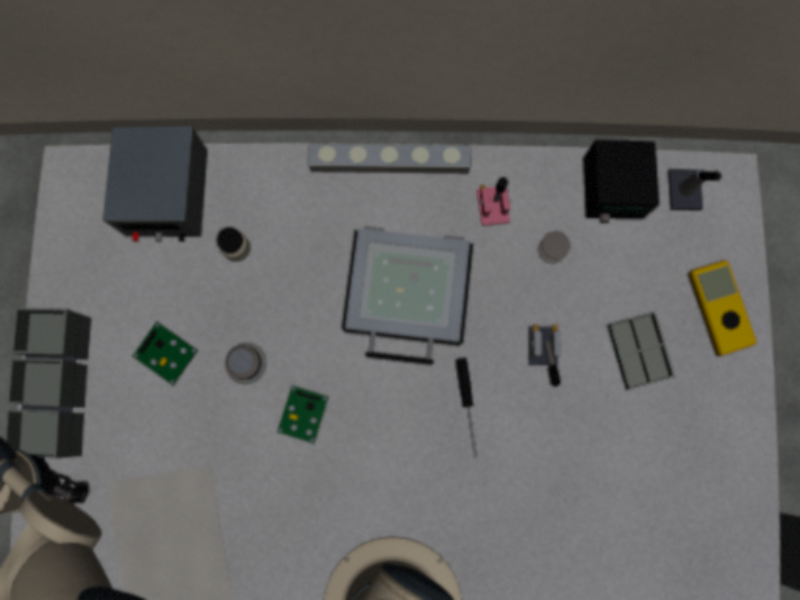

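The scene view shows the real valve at about (265,370) with its lever leaning towards the robot. The pink decoy is at (390,465), and the fixture at (410,345) has its bar at (375,290). In the top view the valve is at (543,345), the bar at (400,357) and the screwdriver at (465,390), between them.

```bash
python3 - <<'E'
from h import *
for n in ['scene','top']:
    p=ctrl.snapshot(n)
    allm=np.ones((384,512),bool); C=cloud(p,allm); v,u=np.nonzero(p['range_z']>0)
    g=p['img'][v,u].astype(int)
    # valve region
    near=(np.hypot(C[:,0]-.5,C[:,1]+.295)<.13)
    def dump(name,m):
        X=C[m]
        if len(X)<5: print(n,name,len(X));return
        c=np.median(X,0);_,s,V=np.linalg.svd(X-X.mean(0),full_matrices=False)
        print(n,name,len(X),'med',c.round(4),'mean',X.mean(0).round(4),'ax',V[0].round(3),'s',(s/np.sqrt(len(X))).round(4),'min',np.percentile(X,3,axis=0).round(3),'max',np.percentile(X,97,axis=0).round(3))
    dump('table',near&(np.abs(C[:,2])<.008))
    dump('plate',near&(C[:,2]>.007)&(C[:,2]<.016)&(g.sum(1)<240))
    dump('cheektop',near&(C[:,2]>.049)&(C[:,2]<.062)&(g.sum(1)>240))
    dump('rod',near&(C[:,2]>.065)&(g.sum(1)>150))
    dump('grip',near&(C[:,2]>.065)&(g.sum(1)<150))
    for q in ['lid_bar','fixture','valve','screwdriver','lid']:
        for r in ctrl.trace(p,q)[:2]:
            m=r['mask'];print(q,round(r['confidence'],2),m.sum(),r['rect'])
    b=(np.abs(C[:,0]-.475)<.06)&(np.abs(C[:,1]+.01)<.12)&(C[:,2]>.07)&(C[:,2]<.105)&(g.sum(1)<150)
    dump('bar',b)
    L=(np.hypot(C[:,0]-.61,C[:,1]+.02)<.2)&(C[:,2]>.075)&(C[:,2]<.1)
    X=C[L&(g.sum(1)>240)]; r=cv2.minAreaRect((X[:,:2]*1000).astype(np.float32)); print('lid rect',r,X[:,2].mean(), np.cov((X-X.mean(0)).T).shape)
    im=p['img']
    c=w2px(p,[.5,-.295,.05]).astype(int);c2=w2px(p,[.5,-.01,.08]).astype(int)
    cr=[cv2.resize(cv2.convertScaleAbs(im[max(0,k[1]-40):k[1]+40,k[0]-50:k[0]+50,::-1],alpha=1.8),(400,300),interpolation=cv2.INTER_CUBIC) for k in (c,c2)]
    print(c,c2)
    cv2.imwrite(f'pics/crop_{n}.png',np.vstack(cr) if n=='x' else np.hstack(cr))
a=cv2.imread('pics/crop_scene.png');b=cv2.imread('pics/crop_top.png');cv2.imwrite('pics/crops.png',np.vstack([a,b]))
E
```

```text
scene table 3737 med [ 5.103e-01 -3.062e-01  2.000e-04] mean [ 5.073e-01 -2.996e-01  3.000e-04] ax [ 0.112  0.994 -0.004] s [0.0693 0.0673 0.0025] min [ 0.391 -0.41  -0.004] max [ 0.615 -0.182  0.005]
scene plate 183 med [ 0.5355 -0.2978  0.0107] mean [ 0.5312 -0.3002  0.0109] ax [ 1.     0.031 -0.001] s [0.0218 0.015  0.002 ] min [ 0.489 -0.327  0.008] max [ 0.56  -0.277  0.015]
scene cheektop 136 med [ 0.519  -0.3008  0.0551] mean [ 0.5202 -0.2988  0.0551] ax [ 0.087  0.996 -0.016] s [0.0196 0.014  0.0027] min [ 0.498 -0.324  0.05 ] max [ 0.543 -0.272  0.06 ]
scene rod 89 med [ 0.4775 -0.2999  0.0904] mean [ 0.4772 -0.2999  0.0926] ax [ 0.726  0.082 -0.682] s [0.0262 0.0053 0.0031] min [ 0.44  -0.309  0.067] max [ 0.507 -0.289  0.128]
scene grip 81 med [ 0.4584 -0.2989  0.1183] mean [ 0.4579 -0.2984  0.1184] ax [ 0.7    0.005 -0.714] s [0.0121 0.005  0.0028] min [ 0.444 -0.306  0.104] max [ 0.471 -0.29   0.134]
lid_bar 0.6 4020 [212.3, 176.6, 309.8, 250.8]
lid_bar 0.6 473 [183.1, 282.7, 204.5, 308.7]
fixture 0.93 5534 [214.6, 175.6, 314.8, 266.0]
valve 0.66 780 [147.8, 205.4, 186.3
[... 1281 characters left out ...]
24] mean [ 0.4566 -0.2956  0.1179] ax [-0.713 -0.045  0.7  ] s [0.0207 0.0044 0.0042] min [ 0.435 -0.303  0.08 ] max [ 0.489 -0.289  0.135]
fixture 0.62 5606 [216.0, 147.0, 306.6, 233.9]
valve 0.96 613 [337.8, 204.9, 362.3, 251.3]
valve 0.69 462 [305.3, 113.7, 327.3, 145.2]
screwdriver 0.87 285 [293.8, 228.2, 304.4, 291.4]
lid 0.96 5070 [222.8, 147.3, 297.6, 234.4]
top bar 161 med [ 0.4858 -0.0117  0.0889] mean [ 0.492  -0.014   0.0875] ax [-0.071  0.997  0.042] s [0.0438 0.018  0.0035] min [ 0.475 -0.126  0.073] max [0.532 0.051 0.096]
lid rect ((610.717529296875, -13.982467651367188), (229.86329650878906, 251.4563751220703), 84.09761810302734) 0.08746147757352177 (3, 3)
[348 225] [256 223]
```

View pics/crops.png

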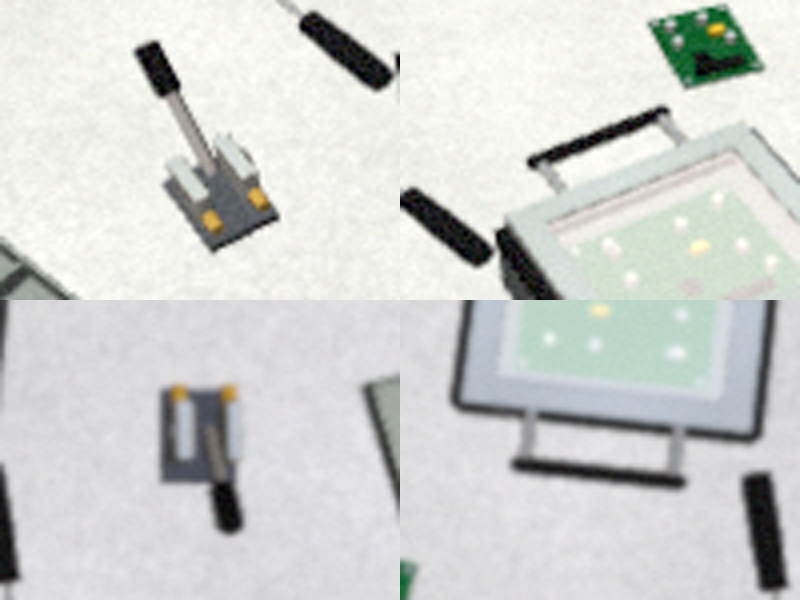

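The crops confirm the lever leaning towards the robot with its grip clear on both sides. The bar is free on both sides, and its gap to the lid is clear. Next I refine the bar pose and write a planner that turns target poses into tool-frame shifts.

```bash
cat >> h.py <<'E'
from scipy.spatial.transform import Rotation as Ro
def cur():
    s=ctrl.state();q=s['ee_rot'];return np.array(s['eef_pos']),Ro.from_quat([q[1],q[2],q[3],q[0]])
def tool(yaw,tilt):
    """tool y along heading yaw+90deg, tool z down; then turned by tilt about tool y"""
    y=np.array([-np.sin(yaw),np.cos(yaw),0]);z=np.array([0,0,-1.])
    return Ro.from_matrix(np.stack([np.cross(y,z),y,z],1))*Ro.from_euler('y',tilt)
def rel(pos,rot,base=None):
    p,r=base or cur()
    d=r.inv().apply(np.array(pos)-p)*100; w=np.degrees((r.inv()*rot).as_rotvec())
    return d.round(2),w.round(1)
E
python3 - <<'E'
from h import *
acc=[]
for n in ['scene','top']:
    p=ctrl.snapshot(n);C=cloud(p,np.ones((384,512),bool));v,u=np.nonzero(p['range_z']>0);g=p['img'][v,u].astype(int).sum(1)
    # bar: dark pixels in line x<0.51, project pixel rays at z=0.088
    X=np.array([px2w(p,a,b,.086) for a,b in zip(u[g<140],v[g<140]) if True])
    m=(np.abs(X[:,0]-.485)<.025)&(np.abs(X[:,1]+.012)<.085); X=X[m]
    k=np.polyfit(X[:,1],X[:,0],1); m=np.abs(X[:,0]-np.polyval(k,X[:,1]))<.01; X=X[m];k=np.polyfit(X[:,1],X[:,0],1)
    lo,hi=np.percentile(X[:,1],[1,99]); c=(lo+hi)/2
    print(n,len(X),'slope',k[0].round(3),'mid',np.polyval(k,c).round(4),c.round(4),'len',((hi-lo)*np.hypot(1,k[0])).round(3))
    h=ctrl.tip_of(p,'lid_hinge')[0]['pixel'];print('hinge',px2w(p,*h,.08).round(4))
    mk=[r for r in ctrl.trace(p,'screwdriver')][0]['mask'];S=cloud(p,mk);print('sd',S.min(0).round(3),S.max(0).round(3))
psi=-.07;piv=np.array([.5205,-.298,.045]);a=-.785
x=np.array([np.cos(psi),np.sin(psi),0])
def grip(a,r=.095): return piv+r*(np.sin(a)*x+np.array([0,0,np.cos(a)]))
print('G',grip(a).round(4))
P,R0=cur();print(P,R0.as_matrix().round(3))
T=tool(psi,np.radians(-25));print(T.as_matrix().round(3))
print('via',rel([.45,.1,.28],tool(psi,0)))
b=([.45,.1,.28],tool(psi,0))
pre=grip(a)-T.as_matrix()[:,2]*.11
print('pre',pre, rel(pre,T,b))
E
```

```text
scene 100 slope 0.106 mid 0.4865 -0.0067 len 0.124
hinge [ 0.73   -0.0276  0.08  ]
sd [ 0.344 -0.154 -0.   ] [ 0.501 -0.122  0.028]
top 118 slope 0.103 mid 0.4843 -0.006 len 0.12
hinge [ 0.7336 -0.0289  0.08  ]
sd [ 0.312 -0.161 -0.005] [ 0.492 -0.121  0.031]
G [ 0.4535 -0.2933  0.1122]
[0.25531016 0.57046718 0.24825591] [[-0.913  0.408 -0.   ]
 [ 0.408  0.913 -0.   ]
 [-0.    -0.    -1.   ]]
[[-0.904  0.07   0.422]
 [ 0.063  0.998 -0.03 ]
 [-0.423  0.    -0.906]]
via (array([-36.99, -34.99,  -3.17]), array([ -0. ,  -0. , -20.1]))
pre [ 0.40714189 -0.29005195  0.21189574] (array([  1.55, -39.21,   6.81]), array([ -0., -25.,  -0.]))
```

The manual's scale: shifts go in shares of 0.6 m and turns go in shares of 180 degrees. Converting my numbers, -14 cm / 60 = -0.2333, -1.2 cm / 60 = -0.02.

>>> play_rows(series=[-0.0333, -0.0317, -0.0033, 0, 0, 0, 1, -0.0833, -0.0783, -0.0067, 0, 0, 0, 1, -0.1333, -0.125, -0.0117, 0, 0, 0, 1, -0.1833, -0.1733, -0.0167, 0, 0, 0, 1, -0.2333, -0.22, -0.02, 0, 0, 0, 1])

```text
time_s: 2.02
eef_pos: [0.3294, 0.3911, 0.2605]
ee_rot: [0.0, 0.209, 0.978, 0.0]
wrist_force: [1.3, 0.7, 0.5]
finger_gap: 1.001
grip_force: 0.0
```

To row units: -15 cm / 60 = -0.25, -14.2 cm / 60 = -0.2367, -20 degrees / 180 = -0.1111.

>>> play_rows(series=[-0.05, -0.0467, -0.0033, 0, 0, -0.0222, 1, -0.1, -0.095, -0.0083, 0, 0, -0.0444, 1, -0.15, -0.1417, -0.0133, 0, 0, -0.0667, 1, -0.2, -0.1883, -0.0167, 0, 0, -0.0889, 1, -0.25, -0.2367, -0.02, 0, 0, -0.1111, 1])

```text
time_s: 2.43
eef_pos: [0.4085, 0.2002, 0.2727]
ee_rot: [0.0, 0.034, 0.999, 0.0]
wrist_force: [0.8, 0.5, -0.0]
finger_gap: 1.003
grip_force: 0.0
```

```bash
python3 - <<'E'
from h import *
T=tool(-.07,np.radians(-25));print(cur()[0],cur()[1].as_matrix().round(3),rel([.407,-.290,.212],T)); print(rel([.407,-.290,.212],tool(-.07,0)))
print(ctrl.state()['joints'].round(3))
E
```

```text
[0.40846695 0.20023664 0.27268424] [[-0.998  0.068  0.001]
 [ 0.068  0.998  0.   ]
 [-0.001  0.    -1.   ]] (array([ -3.18, -48.92,   6.05]), array([  0. , -25. ,   0.1]))
(array([ -3.18, -48.92,   6.05]), array([0. , 0. , 0.1]))
[ 0.324  0.226  1.71   0.     1.205 -1.178]
```

To row units: -17 cm / 60 = -0.2833, -13.5 cm / 60 = -0.225.

>>> play_rows(series=[0, -0.05, 0, 0, 0, 0, 1, -0.0033, -0.1083, 0, 0, 0, 0, 1, -0.0067, -0.1667, 0, 0, 0, 0, 1, -0.0117, -0.225, 0, 0, 0, 0, 1, -0.0167, -0.2833, 0, 0, 0, 0, 1])

```text
time_s: 2.85
eef_pos: [0.4055, 0.0302, 0.2725]
ee_rot: [0.0, 0.036, 0.999, -0.0]
wrist_force: [0.8, 1.2, -0.6]
finger_gap: 0.996
grip_force: 0.0
```

To row units: -17.5 cm / 60 = -0.2917, -14 cm / 60 = -0.2333, -25 degrees / 180 = -0.1389.

>>> play_rows(series=[-0.0033, -0.0583, 0.0083, 0, -0.0278, 0, 1, -0.0067, -0.1167, 0.0167, 0, -0.0556, 0, 1, -0.01, -0.175, 0.025, 0, -0.0833, 0, 1, -0.0133, -0.2333, 0.0333, 0, -0.1111, 0, 1, -0.0167, -0.2917, 0.0417, 0, -0.1389, 0, 1])

```text
time_s: 3.27
eef_pos: [0.4043, -0.1216, 0.25]
ee_rot: [0.194, 0.034, 0.98, -0.003]
wrist_force: [1.2, 1.9, 0.1]
finger_gap: 1.002
grip_force: 0.0
```

```bash
python3 - <<'E'
from h import *
T=tool(-.07,np.radians(-25));print(cur()[0],cur()[1].as_matrix().round(3),rel([.407,-.290,.212],T))
print(ctrl.state()['joints'].round(3))
E
```

```text
[ 0.40433575 -0.12155077  0.24998125] [[-0.922  0.067  0.381]
 [ 0.065  0.998 -0.019]
 [-0.381  0.007 -0.925]] (array([  0.11, -16.81,   3.94]), array([ 0.4, -2.6, -0. ]))
[-0.583  0.069  2.076  0.313  0.68  -2.298]
```

To row units: -15 cm / 60 = -0.25, -12 cm / 60 = -0.2, 10 degrees / 180 = 0.0556.

>>> play_rows(series=[0, -0.05, 0, 0, 0.0111, 0, 1, 0, -0.1, 0, 0, 0.0222, 0, 1, 0, -0.15, 0, 0, 0.0333, 0, 1, 0, -0.2, 0, 0, 0.0444, 0, 1, 0, -0.25, 0, 0, 0.0556, 0, 1])

```text
time_s: 3.68
eef_pos: [0.3946, -0.2707, 0.2483]
ee_rot: [0.105, 0.033, 0.994, 0.001]
wrist_force: [1.2, 0.0, -0.1]
finger_gap: 0.998
grip_force: 0.0
```

```bash
python3 - <<'E'
from h import *
G=np.array([.4535,-.2933,.1122])
T=tool(-.07,np.radians(-15));print(cur()[0],cur()[1].as_matrix().round(3),rel(G-.11*T.as_matrix()[:,2],T),rel(G,T))
print(ctrl.state()['joints'].round(3))
E
```

```text
[ 0.39462745 -0.27068562  0.24830417] [[-0.976  0.066  0.209]
 [ 0.067  0.998 -0.004]
 [-0.209  0.01  -0.978]] (array([-2.49, -1.89,  3.56]), array([ 0.6, -2.9,  0.1])) (array([-3.05, -2.  , 14.55]), array([ 0.6, -2.9,  0.1]))
[-0.828  0.221  1.82   0.185  0.962 -2.428]
```

To row units: 10 cm / 60 = 0.1667, 9 cm / 60 = 0.15, -3 degrees / 180 = -0.0167.

>>> play_rows(series=[-0.025, -0.0167, 0.0333, 0.0033, -0.0167, 0, 1, -0.05, -0.0333, 0.0667, 0.0033, -0.0167, 0, 1, -0.05, -0.0333, 0.1167, 0.0033, -0.0167, 0, 1, -0.05, -0.0333, 0.15, 0.0033, -0.0167, 0, 1, -0.05, -0.0333, 0.1667, 0.0033, -0.0167, 0, 1])

```text
time_s: 4.1
eef_pos: [0.4439, -0.2908, 0.1542]
ee_rot: [0.131, 0.034, 0.991, -0.004]
wrist_force: [-1.2, -0.1, 0.3]
finger_gap: 0.998
grip_force: 0.0
```

```bash
python3 - <<'E'
from h import *
G=np.array([.4535,-.2933,.1122])
T=tool(-.07,np.radians(-15));print(cur()[0],cur()[1].as_matrix().round(3),rel(G,T))
print(ctrl.state()['joints'].round(3),ctrl.state()['wrist_force'])
p=ctrl.snapshot('scene');c=w2px(p,G).astype(int)
cv2.imwrite('pics/g1.png',cv2.resize(p['img'][c[1]-60:c[1]+60,c[0]-80:c[0]+80,::-1],(640,480)))
E
```

```text
[ 0.44389466 -0.29078129  0.15420264] [[-0.964  0.068  0.259]
 [ 0.066  0.998 -0.016]
 [-0.259  0.002 -0.966]] (array([ 0.15, -0.19,  4.31]), array([0.1, 0. , 0.1]))
[-0.798  0.419  1.863  0.279  0.683 -2.503] [-1.18089196 -0.11225416  0.29913375]
```

View pics/g1.png

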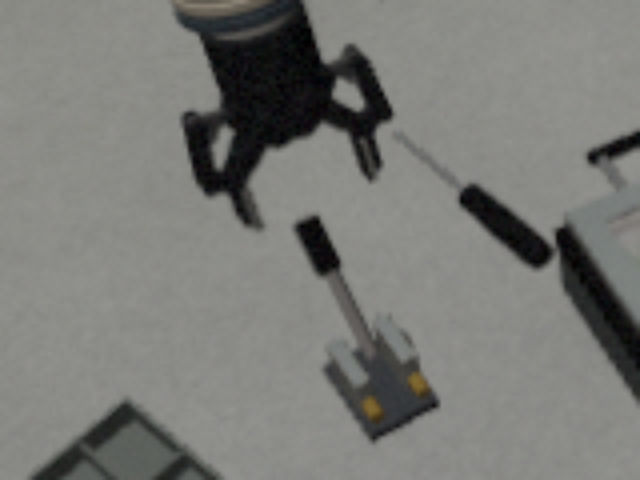

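The picture shows the open jaws straddling the line of the grip, which is at about (317,245), with clearance on both sides. I descend and close.

>>> play_rows(series=[0, -0.0033, 0.0333, 0, 0, 0, 1, 0, -0.0033, 0.0667, 0, 0, 0, 1, 0, -0.0033, 0.07, 0, 0, 0, 0.6, 0, -0.0033, 0.07, 0, 0, 0, 0, 0, -0.0033, 0.07, 0, 0, 0, 0])

```text
time_s: 4.57
eef_pos: [0.455, -0.2941, 0.1171]
ee_rot: [0.132, 0.033, 0.991, -0.005]
wrist_force: [-0.6, 0.1, 0.4]
finger_gap: 0.602
grip_force: 0.0
```

>>> play_rows(series=[0, 0, 0, 0, 0, 0, 0, 0, 0, 0, 0, 0, 0, 0, 0, 0, 0, 0, 0, 0, 0, 0, 0, 0, 0, 0, 0, 0])

```text
time_s: 4.9
eef_pos: [0.4566, -0.2986, 0.1185]
ee_rot: [0.134, 0.033, 0.99, -0.009]
wrist_force: [-8.7, -27.2, 9.6]
finger_gap: 0.237
grip_force: 59.1
```

```bash
python3 - <<'E'
from h import *
P,R=cur();s=ctrl.state();print(P,s['grip_force'],s['finger_gap'],s['wrist_force'])
piv=np.array([.5205,-.298,.045]);psi=-.07;y=np.array([-np.sin(psi),np.cos(psi),0])
g=P-R.as_matrix()[:,2]*.002; d=g-piv;a=np.arctan2(d@[np.cos(psi),np.sin(psi),0],d[2]);print('angle',a,np.linalg.norm(d))
for k in np.linspace(0.1,1,10):
    Q=piv+Ro.from_rotvec(y*(-a*k)).apply(P-piv)
    print(k.round(1),rel(Q,Ro.from_rotvec(y*(-a*k*.7))*R))
E
```

```text
[ 0.4566411  -0.29855464  0.11852192] 59.116464257240295 0.23701308013830438 [ -8.74534072 -27.17107622   9.56545296]
angle -0.7049945820727106 0.09919130548622886
0.1 (array([-0.63, -0.  , -0.27]), array([-0. ,  2.8, -0. ]))
0.2 (array([-1.28, -0.01, -0.5 ]), array([-0. ,  5.7, -0. ]))
0.3 (array([-1.94, -0.01, -0.68]), array([-0. ,  8.5, -0.1]))
0.4 (array([-2.61, -0.02, -0.81]), array([-0. , 11.3, -0.1]))
0.5 (array([-3.29, -0.02, -0.9 ]), array([-0.1, 14.1, -0.1]))
0.6 (array([-3.97, -0.02, -0.94]), array([-0.1, 17. , -0.1]))
0.7 (array([-4.66, -0.03, -0.93]), array([-0.1, 19.8, -0.2]))
0.8 (array([-5.34, -0.03, -0.87]), array([-0.1, 22.6, -0.2]))
0.9 (array([-6.02, -0.03, -0.77]), array([-0.1, 25.4, -0.2]))
1.0 (array([-6.69, -0.03, -0.61]), array([-0.1, 28.3, -0.2]))
```

To row units: -3.3 cm / 60 = -0.055, -2.6 cm / 60 = -0.0433, 14.1 degrees / 180 = 0.0783.

>>> play_rows(series=[-0.01, -0.0033, -0.0033, 0, 0.0156, 0, 0, -0.0217, -0.0067, -0.0067, 0, 0.0317, 0, 0, -0.0317, -0.0067, -0.01, 0, 0.0472, 0, 0, -0.0433, -0.0067, -0.0117, 0, 0.0628, 0, 0, -0.055, -0.0067, -0.0133, 0, 0.0783, 0, 0])

```text
time_s: 5.32
eef_pos: [0.483, -0.2998, 0.1338]
ee_rot: [0.007, 0.034, 0.999, -0.001]
wrist_force: [-11.2, 6.6, 13.8]
finger_gap: 0.233
grip_force: 62.7
```

```bash
cat > lev.py <<'E'
from h import *
P,R=cur();s=ctrl.state();print(P,s['grip_force'],s['finger_gap'],s['wrist_force'].round(1),s['joints'].round(2))
piv=np.array([.5205,-.298,.045]);psi=-.05;y=np.array([-np.sin(psi),np.cos(psi),0])
g=P-R.as_matrix()[:,2]*.002; d=g-piv;a=np.arctan2(d@[np.cos(psi),np.sin(psi),0],d[2]);print('angle',a,np.linalg.norm(d),R.as_matrix().round(3)[:,2])
for k in np.linspace(0.2,1,5):
    Q=piv+Ro.from_rotvec(y*(-a*k)).apply(P-piv)
    print(k.round(1),rel(Q,Ro.from_rotvec(y*(-a*k*.7))*R))
E
python3 lev.py
```

```text
[ 0.48301102 -0.29976278  0.13382621] 62.650437355041504 0.2327676575970023 [-11.2   6.6  13.8] [-0.66  0.55  1.62  0.01  0.96 -2.17]
angle -0.3904414300018468 0.09828491700272783 [ 0.014 -0.002 -1.   ]
0.2 (array([-0.71,  0.01, -0.25]), array([ 0.1,  3.1, -0. ]))
0.4 (array([-1.43,  0.03, -0.45]), array([ 0.1,  6.3, -0. ]))
0.6 (array([-2.17,  0.04, -0.59]), array([ 0.2,  9.4, -0. ]))
0.8 (array([-2.92,  0.05, -0.68]), array([ 0.2, 12.5, -0. ]))
1.0 (array([-3.67,  0.07, -0.7 ]), array([ 0.3, 15.7, -0. ]))
```

To row units: -3.5 cm / 60 = -0.0583, -2.8 cm / 60 = -0.0467, 15 degrees / 180 = 0.0833.

>>> play_rows(series=[-0.0117, 0.0017, -0.0067, 0, 0.0167, 0, 0, -0.0233, 0.0017, -0.01, 0, 0.0333, 0, 0, -0.035, 0.0017, -0.0133, 0, 0.05, 0, 0, -0.0467, 0.0017, -0.015, 0, 0.0667, 0, 0, -0.0583, 0.0017, -0.015, 0, 0.0833, 0, 0])

```text
time_s: 5.73
eef_pos: [0.5184, -0.3004, 0.1416]
ee_rot: [-0.124, 0.034, 0.992, 0.005]
wrist_force: [-2.8, 5.4, -16.6]
finger_gap: 0.221
grip_force: 63.3
```

>>> play_rows(series=[0, 0, 0, 0, 0, 0, 0, 0, 0, 0, 0, 0, 0, 0])

```text
time_s: 5.9
eef_pos: [0.5197, -0.3004, 0.1413]
ee_rot: [-0.122, 0.033, 0.992, 0.005]
wrist_force: [3.2, 5.3, -16.3]
finger_gap: 0.223
grip_force: 60.5
```

```bash
cat >> lev.py <<'E'
for n in ['scene','top']:
    p=ctrl.snapshot(n);C=cloud(p,np.ones((384,512),bool));v,u=np.nonzero(p['range_z']>0);g=p['img'][v,u].astype(int).sum(1)
    m=(np.hypot(C[:,0]-.5205,C[:,1]+.298)<.06)
    for lo,hi in [(.062,.075),(.075,.09),(.09,.105),(.105,.115),(.115,.13),(.13,.145),(.145,.17)]:
        k=m&(C[:,2]>lo)&(C[:,2]<hi)&(np.abs(C[:,1]+.298)<.014)
        if k.sum()>2: print(n,lo,hi,k.sum(),C[k].mean(0).round(4),g[k].mean().round())
    c=w2px(p,[.52,-.298,.09]).astype(int);cv2.imwrite(f'pics/lev_{n}.png',cv2.resize(p['img'][c[1]-45:c[1]+45,c[0]-60:c[0]+60,::-1],(400,300),interpolation=cv2.INTER_CUBIC))
cv2.imwrite('pics/lev.png',np.hstack([cv2.imread(f'pics/lev_{n}.png') for n in ['scene','top']]))
E
python3 lev.py
```

```text
[ 0.51971635 -0.30035305  0.14125803] 60.54906785488129 0.22252107600286633 [  3.2   5.3 -16.3] [-0.56  0.67  1.35 -0.12  1.34 -2.03]
angle -0.001849366121967852 0.09822818377038779 [-0.241  0.017 -0.97 ]
0.2 (array([-0.,  0., -0.]), array([0., 0., 0.]))
0.4 (array([-0.01,  0.  , -0.  ]), array([0., 0., 0.]))
0.6 (array([-0.01,  0.  , -0.  ]), array([0., 0., 0.]))
0.8 (array([-0.01,  0.  , -0.  ]), array([0. , 0.1, 0. ]))
1.0 (array([-0.02,  0.  , -0.  ]), array([0. , 0.1, 0. ]))
scene 0.062 0.075 12 [ 0.5198 -0.2984  0.0699] 188.0
scene 0.075 0.09 13 [ 0.518  -0.2981  0.0829] 184.0
scene 0.09 0.105 11 [ 0.5164 -0.2989  0.0963] 183.0
scene 0.105 0.115 10 [ 0.5165 -0.2983  0.1086] 163.0
scene 0.115 0.13 18 [ 0.5197 -0.2965  0.1252] 90.0
scene 0.13 0.145 30 [ 0.5225 -0.2946  0.1372] 65.0
scene 0.145 0.17 38 [ 0.5266 -0.2928  0.1562] 51.0
```

To row units: -1 cm / 60 = -0.0167.

>>> play_rows(series=[0, 0, 0, 0, 0, 0, 0.5, 0, 0, 0, 0, 0, 0, 1, 0, 0, 0, 0, 0, 0, 1, 0, 0, 0, 0, 0, 0, 1, 0, 0, -0.0167, 0, 0, 0, 1])

```text
time_s: 6.42
eef_pos: [0.5206, -0.3013, 0.1509]
ee_rot: [-0.122, 0.034, 0.992, 0.005]
wrist_force: [0.1, 1.1, -1.4]
finger_gap: 0.914
grip_force: 0.0
```

To row units: -12 cm / 60 = -0.2, -11 cm / 60 = -0.1833, -9 degrees / 180 = -0.05.

>>> play_rows(series=[0, 0, -0.0333, 0, 0, 0, 1, 0, 0, -0.0833, 0, 0, 0, 1, 0, 0, -0.1333, 0, -0.0167, 0, 1, 0.0167, 0.0333, -0.1833, 0, -0.0333, 0, 1, 0.0333, 0.0833, -0.2, 0, -0.05, 0, 1])

```text
time_s: 6.83
eef_pos: [0.5367, -0.2543, 0.2775]
ee_rot: [-0.039, 0.035, 0.999, -0.0]
wrist_force: [0.5, 0.2, 1.2]
finger_gap: 1.006
grip_force: 0.0
```

To row units: 17 cm / 60 = 0.2833, 14 cm / 60 = 0.2333.

>>> play_rows(series=[0, 0.0583, 0, 0, 0, 0, 1, 0, 0.1167, 0, 0, 0, 0, 1, 0, 0.175, 0, 0, 0, 0, 1, 0, 0.2333, 0, 0, 0, 0, 1, 0, 0.2833, 0, 0, 0, 0, 1])

```text
time_s: 7.25
eef_pos: [0.546, -0.0806, 0.2741]
ee_rot: [-0.043, 0.034, 0.999, 0.001]
wrist_force: [0.9, 0.1, -0.2]
finger_gap: 1.003
grip_force: 0.0
```

```bash
python3 lev.py
```

```text
[ 0.54599042 -0.08063101  0.27407126] 0.0 1.0034723690771092 [ 0.9  0.1 -0.2] [-0.25  0.41  1.43 -0.02  1.39 -1.75]
angle 0.06381455269393095 0.31826628377998856 [-0.085  0.006 -0.996]
0.2 (array([ 0.29, -0.01,  0.01]), array([-0. , -0.5, -0. ]))
0.4 (array([ 0.59, -0.01,  0.02]), array([-0., -1., -0.]))
0.6 (array([ 0.88, -0.02,  0.04]), array([-0. , -1.5, -0. ]))
0.8 (array([ 1.17, -0.02,  0.06]), array([-0., -2., -0.]))
1.0 (array([ 1.46, -0.03,  0.08]), array([-0. , -2.6, -0. ]))
scene 0.062 0.075 12 [ 0.5206 -0.2975  0.0676] 173.0
scene 0.075 0.09 15 [ 0.5173 -0.2984  0.0804] 196.0
scene 0.09 0.105 14 [ 0.5162 -0.2987  0.0964] 180.0
scene 0.105 0.115 8 [ 0.5153 -0.2991  0.1092] 182.0
scene 0.115 0.13 19 [ 0.5162 -0.2988  0.1238] 103.0
scene 0.13 0.145 26 [ 0.5152 -0.3016  0.1365] 69.0
scene 0.145 0.17 62 [ 0.5095 -0.2993  0.1559] 64.0
top 0.062 0.075 4 [ 0.5149 -0.2925  0.0651] 129.0
top 0.075 0.09 4 [ 0.517  -0.2956  0.0805] 74.0
top 0.115 0.13 4 [ 0.5099 -0.2908  0.1228] 60.0
top 0.13 0.145 4 [ 0.5063 -0.2897  0.1355] 57.0
top 0.145 0.17 52 [ 0.505  -0.296   0.1597] 95.0
```

View pics/lev.png

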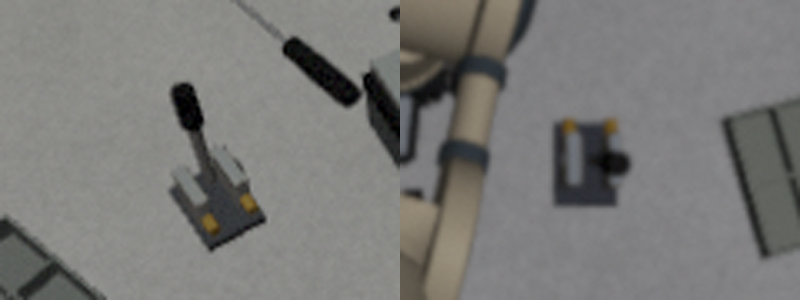

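The crops show the lever nearly upright but still leaning slightly towards the robot. I fit the grip's silhouette to get its angle.

```bash
cat > fit.py <<'E'
from h import *
from scipy.optimize import minimize
piv0=np.array([.5205,-.298,.045])
th=np.linspace(0,2*np.pi,24)
def hull(p,a,roll,psi,dx,dy):
    x=np.array([np.cos(psi),np.sin(psi),0]);y=np.array([-x[1],x[0],0]);z=np.array([0,0,1.])
    l=np.sin(a)*x+np.cos(a)*z;n=np.cos(a)*x-np.sin(a)*z
    pts=[w2px(p,piv0+dx*x+dy*y+r*l+.011*(np.cos(t)*n+np.sin(t)*y)) for r in (.073,.117) for t in th]
    m=np.zeros((384*4,512*4),np.uint8);h=cv2.convexHull((np.array(pts)*4+1.5).astype(np.float32).round().astype(np.int32));cv2.fillConvexPoly(m,h,1)
    return cv2.resize(m.astype(np.float32),(512,384),interpolation=cv2.INTER_AREA)
D={}
for n in ['scene','top']:
    p=ctrl.snapshot(n);c=w2px(p,[.515,-.298,.14]);g=p['img'].astype(float).sum(2)
    w=np.zeros((384,512),bool);w[int(c[1])-14:int(c[1])+15,int(c[0])-12:int(c[0])+13]=1
    D[n]=(p,np.clip((260-g)/200,0,1),w)
    # cheek centre check
    C=cloud(p,np.ones((384,512),bool));v,u=np.nonzero(p['range_z']>0);gg=g[v,u]
    k=(np.abs(C[:,0]-.5205)<.035)&(np.abs(C[:,1]+.298)<.04)&(C[:,2]>.05)&(C[:,2]<.06)&(gg>240);print(n,'cheek',k.sum(),C[k].mean(0).round(4),C[k][:,0].min(),C[k][:,0].max())
    k=(np.hypot(C[:,0]-.51,C[:,1]+.298)<.03)&(C[:,2]>.157);print('cap',k.sum(),C[k].mean(0).round(4))
for n,(p,d,w) in D.items():
    best=[]
    for a in np.arange(-.3,.2,.02):
        for dy in np.arange(-.008,.0081,.004):
            h=hull(p,a,0,-.05,0,dy);best.append((((h-d)[w]**2).sum().round(2),round(a,2),round(dy,3)))
    print(n,sorted(best)[:5])
E
python3 fit.py
```

```text
scene cheek 122 [ 0.5213 -0.2988  0.0553] 0.49523313635781896 0.544425740699526
cap 35 [ 0.5067 -0.2994  0.1596]
top cheek 94 [ 0.522  -0.291   0.0553] 0.49610194087490916 0.5452516883038457
cap 43 [ 0.5052 -0.2965  0.161 ]
scene [(np.float64(22.92), np.float64(-0.12), np.float64(0.0)), (np.float64(23.18), np.float64(-0.14), np.float64(0.0)), (np.float64(24.99), np.float64(-0.1), np.float64(0.0)), (np.float64(25.62), np.float64(-0.08), np.float64(0.0)), (np.float64(25.78), np.float64(-0.16), np.float64(0.0))]
top [(np.float64(54.62), np.float64(-0.14), np.float64(0.004)), (np.float64(55.03), np.float64(-0.14), np.float64(0.008)), (np.float64(55.49), np.float64(-0.16), np.float64(0.004)), (np.float64(56.13), np.float64(-0.16), np.float64(0.008)), (np.float64(58.96), np.float64(-0.12), np.float64(0.004))]
```

The fits from both cameras agree that the lever is at about -0.13 rad, because the grip sat at the pad edge. I go back, regrip it centred and move it the remaining 12 mm.

```bash
python3 - <<'E'
from h import *
T=tool(-.05,0)
print(rel([.508,-.299,.255],T)); print(rel([.508,-.299,.139],T,([.508,-.299,.255],T)))
E
```

```text
(array([  2.21, -21.89,   2.08]), array([ 0. , -4.9, -0.9]))
(array([ 0. ,  0. , 11.6]), array([0., 0., 0.]))
```

To row units: -19.5 cm / 60 = -0.325, -16 cm / 60 = -0.2667, -4.9 degrees / 180 = -0.0272.

>>> play_rows(series=[0.0067, -0.0667, 0, 0, -0.0056, 0, 1, 0.0133, -0.1333, 0.005, 0, -0.0111, 0, 1, 0.02, -0.2, 0.01, 0, -0.0167, -0.0017, 1, 0.0267, -0.2667, 0.0167, 0, -0.0222, -0.0033, 1, 0.0333, -0.325, 0.025, 0, -0.0272, -0.005, 1])

```text
time_s: 7.87
eef_pos: [0.5107, -0.2795, 0.2603]
ee_rot: [0.0, 0.027, 1.0, -0.0]
wrist_force: [0.8, -0.3, 0.7]
finger_gap: 1.001
grip_force: 0.0
```

To row units: -2.4 cm / 60 = -0.04, -2 cm / 60 = -0.0333.

>>> play_rows(series=[0.0033, -0.0333, 0.0083, 0, 0, 0, 1, 0.0033, -0.04, 0.01, 0, 0, 0, 1, 0.0033, -0.04, 0.01, 0, 0, 0, 1])

```text
time_s: 8.12
eef_pos: [0.5075, -0.302, 0.2535]
ee_rot: [-0.001, 0.028, 1.0, 0.0]
wrist_force: [0.4, 1.3, 0.1]
finger_gap: 0.996
grip_force: 0.0
```

```bash
python3 - <<'E'
from h import *
T=tool(-.05,0)
print(cur()[0],rel([.508,-.299,.139],T))
E
```

```text
[ 0.50752348 -0.30197727  0.25351092] (array([-0.05,  0.29, 11.45]), array([ 0. , -0.1, -0.3]))
```

To row units: 11.4 cm / 60 = 0.19, 10 cm / 60 = 0.1667.

>>> play_rows(series=[0, 0.0033, 0.05, 0, 0, 0, 1, 0, 0.0033, 0.1167, 0, 0, 0, 1, 0, 0.0033, 0.1667, 0, 0, 0, 1, 0, 0.0033, 0.19, 0, 0, 0, 1, 0, 0.0033, 0.19, 0, 0, 0, 0.5])

```text
time_s: 8.53
eef_pos: [0.5071, -0.2959, 0.1369]
ee_rot: [-0.003, 0.026, 1.0, 0.002]
wrist_force: [-1.0, 0.5, 0.0]
finger_gap: 0.883
grip_force: 0.0
```

>>> play_rows(series=[0, 0, 0, 0, 0, 0, 0, 0, 0, 0, 0, 0, 0, 0, 0, 0, 0, 0, 0, 0, 0, 0, 0, 0, 0, 0, 0, 0, 0, 0, 0, 0, 0, 0, 0])

```text
time_s: 8.95
eef_pos: [0.5094, -0.2995, 0.1415]
ee_rot: [0.001, 0.026, 1.0, -0.002]
wrist_force: [-1.5, -8.0, 7.2]
finger_gap: 0.241
grip_force: 59.0
```

To row units: -1.2 cm / 60 = -0.02, -0.8 cm / 60 = -0.0133, 6 degrees / 180 = 0.0333.

>>> play_rows(series=[-0.0067, -0.0017, -0.0017, 0, 0.0111, 0, 0, -0.0133, -0.0017, -0.0017, 0, 0.0222, 0, 0, -0.02, -0.0017, -0.0033, 0, 0.0333, 0, 0, -0.02, -0.0017, -0.0033, 0, 0.0333, 0, 0, -0.02, -0.0017, -0.0033, 0, 0.0333, 0, 0])

```text
time_s: 9.37
eef_pos: [0.5205, -0.2997, 0.1421]
ee_rot: [-0.053, 0.026, 0.998, 0.001]
wrist_force: [-2.6, -5.4, -2.2]
finger_gap: 0.242
grip_force: 61.9
```

To row units: -1 cm / 60 = -0.0167.

>>> play_rows(series=[0, 0, 0, 0, 0, 0, 0.5, 0, 0, 0, 0, 0, 0, 1, 0, 0, 0, 0, 0, 0, 1, 0, 0, 0, 0, 0, 0, 1, 0, 0, -0.0167, 0, 0, 0, 1])

```text
time_s: 9.78
eef_pos: [0.5205, -0.2987, 0.1506]
ee_rot: [-0.054, 0.026, 0.998, 0.002]
wrist_force: [-0.3, 0.2, -0.5]
finger_gap: 0.931
grip_force: 0.0
```

To row units: -12 cm / 60 = -0.2, -10 cm / 60 = -0.1667, -6 degrees / 180 = -0.0333.

>>> play_rows(series=[0, 0, -0.05, 0, 0, 0, 1, 0, 0, -0.1083, 0, 0, 0, 1, 0, 0, -0.1667, 0, -0.0111, 0, 1, 0.0167, 0.0333, -0.2, 0, -0.0222, 0, 1, 0.0333, 0.0833, -0.2, 0, -0.0333, 0, 1])

```text
time_s: 10.2
eef_pos: [0.519, -0.2512, 0.2782]
ee_rot: [0.004, 0.027, 1.0, -0.002]
wrist_force: [1.0, 0.6, 0.3]
finger_gap: 0.997
grip_force: 0.0
```

To row units: 17 cm / 60 = 0.2833, 14 cm / 60 = 0.2333.

>>> play_rows(series=[0, 0.0583, 0, 0, 0, 0, 1, 0.0083, 0.1167, 0, 0, 0, 0, 1, 0.0167, 0.175, 0, 0, 0, 0, 1, 0.025, 0.2333, 0, 0, 0, 0, 1, 0.0333, 0.2833, 0, 0, 0, 0, 1])

```text
time_s: 10.62
eef_pos: [0.5052, -0.0761, 0.2741]
ee_rot: [-0.0, 0.026, 1.0, 0.0]
wrist_force: [0.5, 0.5, 0.3]
finger_gap: 1.003
grip_force: 0.0
```

```bash
python3 fit.py; python3 - <<'E'
from h import *
print(cur()[0],cur()[1].as_matrix().round(3),ctrl.state()['joints'].round(2))
E
```

```text
scene cheek 125 [ 0.521  -0.299   0.0551] 0.4913774649473789 0.5451494367094323
cap 39 [ 0.5194 -0.2988  0.1603]
top cheek 87 [ 0.5166 -0.291   0.055 ] 0.49626760113522095 0.5460229634331122
cap 43 [ 0.5176 -0.2971  0.1624]
scene [(np.float64(21.34), np.float64(0.0), np.float64(0.0)), (np.float64(22.36), np.float64(0.02), np.float64(0.0)), (np.float64(23.31), np.float64(-0.02), np.float64(0.0)), (np.float64(25.56), np.float64(0.04), np.float64(0.0)), (np.float64(25.81), np.float64(-0.04), np.float64(0.0))]
top [(np.float64(58.69), np.float64(-0.04), np.float64(0.004)), (np.float64(59.77), np.float64(-0.04), np.float64(0.008)), (np.float64(60.67), np.float64(-0.06), np.float64(0.008)), (np.float64(60.82), np.float64(-0.02), np.float64(0.004)), (np.float64(61.86), np.float64(-0.06), np.float64(0.004))]
[ 0.50478798 -0.07448114  0.2741241 ] [[-0.999  0.049 -0.001]
 [ 0.049  0.999  0.002]
 [ 0.001  0.002 -1.   ]] [-0.26  0.31  1.59  0.    1.25 -1.79]
```

The lever is upright, within about 0.03 rad of zero. Now the bar.

```bash
cat > bar.py <<'E'
from h import *
f=-.104;fx=np.array([np.cos(f),np.sin(f),0]);fy=np.array([-np.sin(f),np.cos(f),0]);ez=np.array([0,0,1.])
B0=np.array([.4855,-.0065,.083]);H=B0+.245*fx-.006*ez
def T0(tilt=0): return Ro.from_rotvec(fy*np.radians(tilt))*Ro.from_matrix(np.stack([fy,fx,-ez],1))
def bar(q): return H+Ro.from_rotvec(fy*q).apply(B0-H)
E
python3 - <<'E'
from bar import *
P,R=cur();T=T0(-25);z=T.as_matrix()[:,2];pre=B0-.12*z
print(H,bar(1.047),pre,T.as_matrix().round(3))
w=T0(0);mid=np.array([.46,-.03,.27])
print('to vertical mid',rel(mid,w)); print('then',rel(pre,T,(mid,w)))
E
```

```text
[ 0.72917623 -0.03193409  0.077     ] [ 0.61246392 -0.01975206  0.29215305] [ 0.43505982 -0.00123523  0.19175693] [[ 0.104  0.901  0.42 ]
 [ 0.995 -0.094 -0.044]
 [ 0.     0.423 -0.906]]
to vertical mid (array([4.69, 4.22, 0.42]), array([ 0. , -0.1, 93.2]))
then (array([ 2.6 , -2.78,  7.82]), array([-25.,   0.,   0.]))
```

To row units: 4.7 cm / 60 = 0.0783, 4.2 cm / 60 = 0.07, 35 degrees / 180 = 0.1944.

>>> play_rows(series=[0.0167, 0.015, 0, 0, 0, 0.0389, 1, 0.0333, 0.03, 0.0017, 0, 0, 0.0778, 1, 0.05, 0.0433, 0.0033, 0, 0, 0.1167, 1, 0.0667, 0.0583, 0.005, 0, 0, 0.1556, 1, 0.0783, 0.07, 0.0067, 0, 0, 0.1944, 0.8])

```text
time_s: 11.13
eef_pos: [0.4603, -0.0336, 0.2699]
ee_rot: [-0.0, 0.328, 0.945, 0.0]
wrist_force: [0.4, 0.5, 0.5]
finger_gap: 0.884
grip_force: 0.0
```

To row units: 35 degrees / 180 = 0.1944.

>>> play_rows(series=[0, 0, 0, 0, 0, 0.0389, 0.6, 0, 0, 0, 0, 0, 0.0778, 0.35, 0, 0, 0, 0, 0, 0.1167, 0.35, 0, 0, 0, 0, 0, 0.1556, 0.35, 0, 0, 0, 0, 0, 0.1944, 0.35])

```text
time_s: 11.55
eef_pos: [0.4611, -0.0342, 0.2699]
ee_rot: [-0.0, 0.597, 0.802, 0.0]
wrist_force: [-0.3, -0.1, 0.5]
finger_gap: 0.349
grip_force: 0.0
```

To row units: 23 degrees / 180 = 0.1278.

>>> play_rows(series=[0, 0, 0, 0, 0, 0.0389, 0.35, 0, 0, 0, 0, 0, 0.0778, 0.35, 0, 0, 0, 0, 0, 0.1167, 0.35, 0, 0, 0, 0, 0, 0.1278, 0.35, 0, 0, 0, 0, 0, 0.1278, 0.35])

```text
time_s: 11.97
eef_pos: [0.4611, -0.0342, 0.2699]
ee_rot: [-0.0, 0.744, 0.668, 0.0]
wrist_force: [-0.5, -0.1, 1.1]
finger_gap: 0.352
grip_force: 0.0
```

```bash
python3 - <<'E'
from bar import *
P,R=cur();T=T0(-25);z=T.as_matrix()[:,2];pre=B0-.12*z
print(P,R.as_matrix().round(3),rel(pre,T),ctrl.state()['joints'].round(2))
E
```

```text
[ 0.46111946 -0.03418276  0.2698768 ] [[ 0.106  0.994 -0.   ]
 [ 0.994 -0.106  0.   ]
 [ 0.    -0.    -1.   ]] (array([ 3.  , -2.94,  7.81]), array([-25. ,   0. ,  -0.2])) [-0.2   0.24  1.7   0.    1.2  -0.1 ]
```

To row units: 7.8 cm / 60 = 0.13, -1.2 cm / 60 = -0.02, -25 degrees / 180 = -0.1389.

>>> play_rows(series=[0.01, -0.01, 0.0267, -0.0278, 0, 0, 0.35, 0.02, -0.02, 0.0533, -0.0556, 0, 0, 0.35, 0.03, -0.03, 0.08, -0.0833, 0, 0, 0.35, 0.04, -0.04, 0.1067, -0.1111, 0, 0, 0.35, 0.05, -0.0483, 0.13, -0.1389, 0, 0, 0.35])

```text
time_s: 12.38
eef_pos: [0.4358, -0.002, 0.194]
ee_rot: [0.156, 0.726, 0.655, 0.14]
wrist_force: [1.7, 0.8, -1.1]
finger_gap: 0.346
grip_force: 0.0
```

To row units: 6 cm / 60 = 0.1, 5 cm / 60 = 0.0833.

>>> play_rows(series=[0, 0, 0.0167, 0, 0, 0, 0.35, 0, 0, 0.05, 0, 0, 0, 0.35, 0, 0, 0.0833, 0, 0, 0, 0.35, 0, 0, 0.1, 0, 0, 0, 0.35, 0, 0, 0.1, 0, 0, 0, 0.35])

```text
time_s: 12.8
eef_pos: [0.4611, -0.0047, 0.1374]
ee_rot: [0.153, 0.726, 0.656, 0.138]
wrist_force: [-1.1, 0.3, 0.5]
finger_gap: 0.35
grip_force: 0.0
```

```bash
python3 - <<'E'
from bar import *
P,R=cur();T=T0(-25);z=T.as_matrix()[:,2]
print(P,R.as_matrix().round(3),rel(B0+.002*z,T),ctrl.state()['joints'].round(2))
for n in ['scene','top']:
    p=ctrl.snapshot(n);c=w2px(p,B0).astype(int)
    im=cv2.convertScaleAbs(p['img'],alpha=1.6)
    for X in (B0+.05*fy,B0-.05*fy,P):
        u=w2px(p,X);print(n,u.round(1))
    cv2.imwrite(f'pics/b_{n}.png',cv2.resize(im[c[1]-40:c[1]+40,c[0]-50:c[0]+50,::-1],(400,320),interpolation=cv2.INTER_CUBIC))
cv2.imwrite('pics/b1.png',np.hstack([cv2.imread(f'pics/b_{n}.png') for n in ['scene','top']]))
E
```

```text
[ 0.46113606 -0.00473923  0.13743906] [[ 0.102  0.91   0.402]
 [ 0.995 -0.094 -0.041]
 [ 0.     0.404 -0.915]] (array([0.07, 0.04, 6.17]), array([-1.2, -0.1,  0.1])) [-0.15  0.37  2.19  0.13  0.17 -0.17]
scene [252.2 178.2]
scene [225.6 189.3]
scene [234.8 167.5]
top [238.7 226.5]
top [271.8 230.4]
top [254.5 235.1]
```

View pics/b1.png

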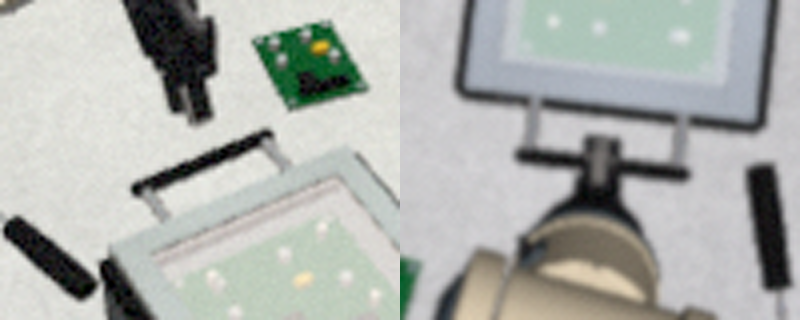

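The picture shows the jaws in line with the bar's middle, at about (600,155) in the right half. But joint 5 is near its limit at this tilt, so I straighten to vertical above the bar.

```bash
python3 - <<'E'
from bar import *
T=T0(0)
print(rel(B0+.07*ez,T))
E
```

```text
(array([ 0.06,  2.86, -0.28]), array([23.9, -0. ,  0.1]))
```

To row units: 2.8 cm / 60 = 0.0467, 2.2 cm / 60 = 0.0367, 24 degrees / 180 = 0.1333.

>>> play_rows(series=[0, 0.0067, -0.0167, 0.0278, 0, 0, 0.35, 0, 0.0167, -0.0167, 0.0556, 0, 0, 0.35, 0, 0.0267, -0.0133, 0.0833, 0, 0, 0.35, 0, 0.0367, -0.0083, 0.1111, 0, 0, 0.35, 0, 0.0467, -0.005, 0.1333, 0, 0, 0.35])

```text
time_s: 13.32
eef_pos: [0.4857, -0.0074, 0.1551]
ee_rot: [-0.001, 0.743, 0.67, -0.001]
wrist_force: [-0.4, -0.6, -0.2]
finger_gap: 0.35
grip_force: 0.0
```

>>> play_rows(series=[0, 0, 0, 0, 0, 0, 0.35, 0, 0, 0, 0, 0, 0, 0.35])

```text
time_s: 13.48
eef_pos: [0.4856, -0.0073, 0.1537]
ee_rot: [0.0, 0.743, 0.67, 0.001]
wrist_force: [-1.2, -0.0, -0.4]
finger_gap: 0.349
grip_force: 0.0
```

```bash
python3 - <<'E'
from bar import *
T=T0(0);P,R=cur()
print(P,R.as_matrix().round(3)[:,2],rel(B0-.002*ez,T),ctrl.state()['joints'].round(2))
E
```

```text
[ 0.48556097 -0.00726202  0.15365881] [ 0.001  0.001 -1.   ] (array([ 0.07, -0.02,  7.27]), array([ 0.1, -0. ,  0. ])) [-0.14  0.43  1.8   0.    0.92 -0.04]
```

To row units: 7.2 cm / 60 = 0.12, 6.8 cm / 60 = 0.1133.

>>> play_rows(series=[0, 0, 0.0333, 0, 0, 0, 0.35, 0, 0, 0.0667, 0, 0, 0, 0.35, 0, 0, 0.0917, 0, 0, 0, 0.35, 0, 0, 0.1133, 0, 0, 0, 0.35, 0, 0, 0.12, 0, 0, 0, 0.35])

```text
time_s: 13.9
eef_pos: [0.4827, -0.0067, 0.0799]
ee_rot: [-0.001, 0.743, 0.67, -0.001]
wrist_force: [-0.4, 0.3, 0.4]
finger_gap: 0.35
grip_force: 0.0
```

>>> play_rows(series=[0, 0, 0, 0, 0, 0, 0.35, 0, 0, 0, 0, 0, 0, 0.2, 0, 0, 0, 0, 0, 0, 0, 0, 0, 0, 0, 0, 0, 0, 0, 0, 0, 0, 0, 0, 0])

```text
time_s: 14.32
eef_pos: [0.4839, -0.0068, 0.0818]
ee_rot: [-0.001, 0.743, 0.669, -0.0]
wrist_force: [-5.7, -0.4, 6.1]
finger_gap: 0.146
grip_force: 58.4
```

```bash
cat > lid.py <<'E'
from bar import *
import sys
P,R=cur();s=ctrl.state();z=R.as_matrix()[:,2];g=P-.002*z;d=g-H
q=np.arctan2(d[2],-d@fx)-np.arctan2(.006,.245)
print(s['time_s'],P.round(4),'q',q.round(3),'r',np.hypot(d[2],d@fx).round(4),'gap',s['finger_gap'],s['grip_force'],s['wrist_force'].round(1),s['joints'].round(2))
print('off from bar',R.inv().apply(g-bar(max(q,0))).round(4))
for t in np.array(sys.argv[1].split(','),float):
    k=(t-q)/1.047*20   # turn 20 deg of 60
    Rt=Ro.from_rotvec(fy*np.radians(k))*R
    dl=Ro.from_rotvec(fy*(t-q)).apply(d)
    print(round(t,2),rel(H+dl+.002*Rt.as_matrix()[:,2],Rt))
E
python3 lid.py 0.1,.2,.3,.4,.5
```

```text
14.3167 [ 0.4839 -0.0068  0.0818] q 0.003 r 0.2467 gap 0.14632546753129413 58.39551508426666 [-5.7 -0.4  6.1] [-0.14  0.55  1.86  0.    0.73 -0.04]
off from bar [-0.0005 -0.0016 -0.    ]
0.1 (array([ 0.  ,  0.17, -2.39]), array([1.9, 0. , 0. ]))
0.2 (array([ 0.  ,  0.59, -4.81]), array([3.8, 0. , 0. ]))
0.3 (array([ 0.01,  1.25, -7.19]), array([5.7, 0. , 0. ]))
0.4 (array([ 0.01,  2.14, -9.49]), array([7.6, 0. , 0. ]))
0.5 (array([ 1.000e-02,  3.250e+00, -1.168e+01]), array([9.5, 0. , 0. ]))
```

To row units: -6 cm / 60 = -0.1, -4.8 cm / 60 = -0.08, 5 degrees / 180 = 0.0278.

>>> play_rows(series=[0, 0, -0.02, 0.0056, 0, 0, 0, 0, 0.0033, -0.04, 0.0111, 0, 0, 0, 0, 0.0067, -0.06, 0.0167, 0, 0, 0, 0, 0.01, -0.08, 0.0222, 0, 0, 0, 0, 0.015, -0.1, 0.0278, 0, 0, 0])

```text
time_s: 14.73
eef_pos: [0.4925, -0.0078, 0.142]
ee_rot: [-0.034, 0.742, 0.669, -0.03]
wrist_force: [-3.6, 0.4, -2.3]
finger_gap: 0.141
grip_force: 58.7
```

```bash
python3 lid.py 0.3,.35,.4,.45,.5,.6
```

```text
14.7333 [ 0.4925 -0.0078  0.142 ] q 0.25 r 0.247 gap 0.14069553076466063 58.7080854177475 [-3.6  0.4 -2.3] [-0.14  0.49  1.72 -0.    1.02 -0.03]
off from bar [-0.0005 -0.0019 -0.0003]
0.3 (array([ 0.  ,  0.25, -1.2 ]), array([0.9, 0. , 0. ]))
0.35 (array([ 0.  ,  0.56, -2.39]), array([1.9, 0. , 0. ]))
0.4 (array([ 0.  ,  0.94, -3.57]), array([2.9, 0. , 0. ]))
0.45 (array([ 0.  ,  1.37, -4.73]), array([3.8, 0. , 0. ]))
0.5 (array([ 0.01,  1.85, -5.86]), array([4.8, 0. , 0. ]))
0.6 (array([ 0.01,  2.99, -8.05]), array([6.7, 0. , 0. ]))
```

Low forces and the radius holds, so I carry on.

To row units: -5.9 cm / 60 = -0.0983, -3.6 cm / 60 = -0.06, 5 degrees / 180 = 0.0278.

>>> play_rows(series=[0, 0.005, -0.02, 0.0056, 0, 0, 0, 0, 0.01, -0.04, 0.0111, 0, 0, 0, 0, 0.015, -0.06, 0.0167, 0, 0, 0, 0, 0.0233, -0.0783, 0.0222, 0, 0, 0, 0, 0.0317, -0.0983, 0.0278, 0, 0, 0])

```text
time_s: 15.15
eef_pos: [0.5158, -0.0102, 0.199]
ee_rot: [-0.067, 0.74, 0.667, -0.06]
wrist_force: [-6.5, 0.9, -1.0]
finger_gap: 0.144
grip_force: 58.4
```

```bash
python3 lid.py .55,.6,.65,.7,.75,.8
```

```text
15.15 [ 0.5158 -0.0102  0.199 ] q 0.5 r 0.2474 gap 0.14394980895361487 58.434467911720276 [-6.5  0.9 -1. ] [-0.13  0.48  1.54 -0.    1.3  -0.03]
off from bar [-0.0005 -0.0022 -0.0008]
0.55 (array([ 0.  ,  0.44, -1.14]), array([0.9, 0. , 0. ]))
0.6 (array([ 0.  ,  0.94, -2.27]), array([1.9, 0. , 0. ]))
0.65 (array([ 0.  ,  1.5 , -3.38]), array([2.9, 0. , 0. ]))
0.7 (array([ 0.  ,  2.11, -4.45]), array([3.8, 0. , 0. ]))
0.75 (array([ 0.  ,  2.77, -5.49]), array([4.8, 0. , 0. ]))
0.8 (array([ 0.01,  3.49, -6.5 ]), array([5.7, 0. , 0. ]))
```

To row units: -5.5 cm / 60 = -0.0917, 2.9 cm / 60 = 0.0483, 5 degrees / 180 = 0.0278.

>>> play_rows(series=[0, 0.0083, -0.0183, 0.0056, 0, 0, 0, 0, 0.0167, -0.0383, 0.0111, 0, 0, 0, 0, 0.0267, -0.0567, 0.0167, 0, 0, 0, 0, 0.0367, -0.0733, 0.0222, 0, 0, 0, 0, 0.0483, -0.0917, 0.0278, 0, 0, 0])

```text
time_s: 15.57
eef_pos: [0.5525, -0.0141, 0.2486]
ee_rot: [-0.1, 0.736, 0.663, -0.09]
wrist_force: [-15.8, 0.9, 9.9]
finger_gap: 0.144
grip_force: 58.7
```

```bash
python3 lid.py .8,.85,.9,.95,1.0,1.047
```

```text
15.5667 [ 0.5525 -0.0141  0.2486] q 0.751 r 0.2479 gap 0.14383754754865263 58.68797779083252 [-15.8   0.9   9.9] [-0.13  0.52  1.33 -0.01  1.56 -0.03]
off from bar [-0.0006 -0.0025 -0.0014]
0.8 (array([ 0.  ,  0.61, -1.05]), array([0.9, 0. , 0. ]))
0.85 (array([ 0.  ,  1.28, -2.08]), array([1.9, 0. , 0. ]))
0.9 (array([ 0.  ,  2.01, -3.09]), array([2.8, 0. , 0. ]))
0.95 (array([ 0.  ,  2.79, -4.05]), array([3.8, 0. , 0. ]))
1.0 (array([ 0.  ,  3.61, -4.97]), array([4.8, 0. , 0. ]))
1.05 (array([ 0.  ,  4.42, -5.8 ]), array([5.7, 0. , 0. ]))
```

To row units: -5.1 cm / 60 = -0.085, -4.2 cm / 60 = -0.07, 5 degrees / 180 = 0.0278.

>>> play_rows(series=[0, 0.0083, -0.0183, 0.0056, 0, 0, 0, 0, 0.0183, -0.0367, 0.0111, 0, 0, 0, 0, 0.03, -0.0533, 0.0167, 0, 0, 0, 0, 0.0417, -0.07, 0.0222, 0, 0, 0, 0, 0.055, -0.085, 0.0278, 0, 0, 0])

```text
time_s: 15.98
eef_pos: [0.6007, -0.0191, 0.2887]
ee_rot: [-0.13, 0.731, 0.659, -0.116]
wrist_force: [3.8, 0.6, -10.2]
finger_gap: 0.14
grip_force: 58.8
```

>>> play_rows(series=[0, 0, 0, 0, 0, 0, 0, 0, 0, 0, 0, 0, 0, 0])

```text
time_s: 16.15
eef_pos: [0.6002, -0.0191, 0.2882]
ee_rot: [-0.13, 0.731, 0.659, -0.116]
wrist_force: [-4.4, 0.7, 2.1]
finger_gap: 0.137
grip_force: 60.0
```

```bash
python3 lid.py 1.0,1.03,1.06
```

```text
16.15 [ 0.6002 -0.0191  0.2882] q 1.002 r 0.2491 gap 0.13652606318801064 60.03925144672394 [-4.4  0.7  2.1] [-0.13  0.6   1.08 -0.01  1.81 -0.02]
off from bar [-0.0006 -0.0031 -0.0025]
1.0 (array([-0.  , -0.03,  0.04]), array([-0., -0., -0.]))
1.03 (array([ 0.  ,  0.44, -0.53]), array([0.5, 0. , 0. ]))
1.06 (array([ 0.  ,  0.93, -1.1 ]), array([1.1, 0. , 0. ]))
```

To row units: -0.8 cm / 60 = -0.0133, 0.7 cm / 60 = 0.0117, 1 degrees / 180 = 0.0056.

>>> play_rows(series=[0, 0.005, -0.0067, 0, 0, 0, 0, 0, 0.0117, -0.0133, 0.0056, 0, 0, 0, 0, 0.0117, -0.0133, 0.0056, 0, 0, 0, 0, 0.0117, -0.0133, 0.0056, 0, 0, 0, 0, 0.0117, -0.0133, 0.0056, 0, 0, 0])

```text
time_s: 16.57
eef_pos: [0.6087, -0.02, 0.2933]
ee_rot: [-0.137, 0.73, 0.658, -0.122]
wrist_force: [-5.1, 1.6, 6.0]
finger_gap: 0.138
grip_force: 60.5
```

```bash
python3 lid.py 1.047; python3 fit.py; python3 - <<'E'
from bar import *
ims=[]
for n in ['scene','top']:
    p=ctrl.snapshot(n);C=cloud(p,np.ones((384,512),bool));v,u=np.nonzero(p['range_z']>0)
    g=p['img'][v,u].astype(int).sum(1)
    d=C-H;X=-(d@fx);Y=d@fy;Z=d[:,2]
    m=(np.abs(Y)<.108)&(np.hypot(X,Z)<.2)&(np.hypot(X,Z)>.03)&(Z>.02)&((np.abs(Y)>.085))
    if m.sum()>20:
        a=np.arctan2(Z[m],X[m]);r=np.hypot(X[m],Z[m])
        k=np.abs(a-np.median(a))<.15;V=np.polyfit(X[m][k],Z[m][k],1) ;A=np.c_[X[m][k],Z[m][k]];A=A-A.mean(0);w=np.linalg.svd(A,full_matrices=False)[2][0]
        print(n,k.sum(),'median angle',np.median(a).round(3),'line dir',np.arctan2(abs(w[1]),abs(w[0])*np.sign(w[0]*w[1])).round(3))
    ims.append(cv2.resize(cv2.convertScaleAbs(p['img'][100:280,120:360,::-1] ,alpha=1.5),(400,300)))
cv2.imwrite('pics/end.png',np.hstack(ims))
E
```

```text
16.5667 [ 0.6087 -0.02    0.2933] q 1.042 r 0.2491 gap 0.13757847014834135 60.504299998283386 [-5.1  1.6  6. ] [-0.13  0.62  1.03 -0.01  1.85 -0.02]
off from bar [-0.0006 -0.0031 -0.0026]
1.05 (array([ 0.  ,  0.07, -0.09]), array([0.1, 0. , 0. ]))
scene cheek 117 [ 0.5214 -0.2991  0.0554] 0.49364608678347094 0.5449800978903936
cap 40 [ 0.5195 -0.299   0.1604]
top cheek 93 [ 0.5171 -0.2903  0.0551] 0.496270053904811 0.5458160972254363
cap 43 [ 0.5177 -0.2973  0.1623]
scene [(np.float64(21.99), np.float64(0.0), np.float64(0.0)), (np.float64(22.67), np.float64(0.02), np.float64(0.0)), (np.float64(24.04), np.float64(-0.02), np.float64(0.0)), (np.float64(25.53), np.float64(0.04), np.float64(0.0)), (np.float64(26.38), np.float64(-0.04), np.float64(0.0))]
top [(np.float64(59.25), np.float64(-0.04), np.float64(0.004)), (np.float64(60.07), np.float64(-0.04), np.float64(0.008)), (np.float64(60.97), np.float64(-0.06), np.float64(0.008)), (np.float64(61.28), np.float64(-0.02), np.float64(0.004)), (np.float64(62.35), np.float64(-0.06), np.float64(0.004))]
scene 809 median angle 1.13 line dir 1.035
top 98 median angle 1.105 line dir 1.026
```

View pics/end.png

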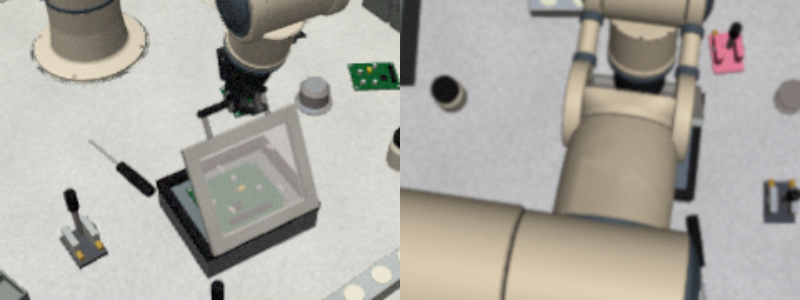

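The picture shows the lid raised to about 60° and held by the bar at (215,105) in the left half. The lever is upright at (72,200), and the bystanders in view are undisturbed. The bar position gives 1.042 rad and the lid plane fit 1.03 rad.

```bash
python3 - <<'E'
from cell import ctrl
print(ctrl.state()['qd'].round(4)); print(ctrl.sign_off())
E
```

```text
[ 0.0006  0.0011  0.      0.0012 -0.0004 -0.0003]
the job is handed in; nothing more can be done
None
```

I handed the job in with the lever upright (within about 0.05 rad of zero) and the gripper holding the lid still by its bar at about 1.04 rad (60°); no verdict came back, and I never measured the bystanders' positions afterwards.

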